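# Check in a returned hire kit: charge the packs, hang the ear defenders

## Robot

A 6-joint arm with a two-finger parallel gripper is mounted at the origin on the work surface. World frame = base frame: x ahead of the robot, y to its left, z up, the work surface at z = 0. Lengths are in mm, angles in rad, forces in N, time in s.
With the tool pointing down it reaches from about 275 to 825 mm from the base axis. Payload 5.2 kg.
Tool frame: the origin (TCP) lies at the very end of the fingers, on their centre line; the grasp point (between the pads) lies 19 mm behind it (ctrl.grasp_offset is the distance from the TCP to the grasp point, in mm); z points along the fingers, y is the line along which they close (so a half turn about z gives the same grasp; the last joint's range is limited). The gripper opens to 93 mm and grips with 3 to 60 N. Pads are 15 mm wide; open, the fingers measure 128 mm over their backs; the gripper's body (75 mm by 188 mm) begins 65 mm behind the grasp point.
Start: joints at [-1.449, 0.259, 1.535, -0, 1.348, -0.203], TCP at [175.536, -521.241, 218.653] pointing down, gripper open.
Joint ranges: [-3.14, 3.14], [-0.91, 2.08], [0.19, 2.58], [-1.22, 4.36], [0.22, 2.71], [-3.12, 3.12]. Speed limits (rad/s): [2.57, 2.57, 3.14, 3.14, 3.14, 3.14].

## Interface

Orientations are given as a rotation vector (axis times angle).
In Python, from plant import ctrl gives the robot as it stands.
- The arm moves only by the tool drive_tool, never from a script. Its argument "deltas" is a list of rows, each a list of 5 numbers: the finger opening in mm, from 0 to 93, then the shift along the world's x, y, z as a fraction of full scale, then the turn about the world's z as a fraction of full scale. In form: [[gripper, tx, ty, tz, spin], ...]. A call has 1 to 20 rows; each row shifts and turns the commanded pose from where the row before left it; what a row does not reach is not made up. Full scale, the value 1, is 0.03 m for a shift and 0.08 rad for a turn. A row lasts 1/12 s, in which the tool goes at most 41.7 mm and 7.16 degrees, less where a joint would pass 70% of its speed; a pose out of reach is approached as far as the arm can. A call with a number of a shift or a turn outside -1 to 1 is refused whole. A call with a gripper value outside its range is refused whole. The fingers move at their own pace and stop on an object; "force" is the grip in N (left out, the last holds). Time passes only in rows, so rows that do not move let the fingers close. It gives the time, the measured TCP pose, the force, the opening and the grip force at its end, in the units of the state.
- ctrl.get_obs(): the state, without advancing time (a new reading comes with each control period).
- ctrl.get_image(name): name is "scene" or "top" or "wrist"; returns a dict with "img" (400x640x3 uint8, red, green, blue), "fovy" (degrees; the focal length in pixels is half the picture's height over the tangent of half this angle, whatever the lens; pixels are square), "cx", "cy" (the principal point, pixels), "rvec" (rotation vector, rad) and "tvec" (3), from world to camera coordinates, as OpenCV has them; the wrist camera has in their place "hand_eye" (4x4, takes a point from camera to tool coordinates, whose origin is the TCP and whose axes are the flange's). Camera axes: x right, y down, z forward; pixel columns grow to the right and rows downward; lengths in mm; the calibration is good to about 2 mm. A picture is of the moment at which its call begins: read the wrist's pose just before it. There is no depth.
- ctrl.job_done(): hands the job in; it is judged then, once.
The state is a dict: "time": time; "qpos": joint angles; "joint_vel": joint speeds; "joint_efforts": joint torques, N m; "tool_pos": TCP position; "ee_rot": TCP orientation; "force": force on the tool from outside, world axes, zero at the start; "wrist_torque": the same for the moment, N m; "gripper_width": opening from 0.0 (shut) to 1.0 (fully open); "grip_force": force on a finger pad.
Only numpy, scipy, OpenCV 4.12 (cv2) and the standard library are available. Lean on these libraries where they do the work, as an engineer would, in place of code of your own. Each camera call takes 0.05 s, during which the arm holds its last target. There are 200 camera calls.

## Task

A hire kit has come back to the workshop bench: put every battery pack lying there upright into a free bay of the charging station, and lock in all the packs, including the one somebody has only stood in its bay: press each fully down until its cradle is home, then turn the bay's latch fully across over the pack. Hang all the ear defenders over the steel rail, astride the bar with the band resting on it and one cup on each side, and leave the other things on the bench where they are.

Things in the scene. Friction and masses are not known exactly. Their poses are not given: they have to be found in the camera images.
- charger: fixed grey charging station, 270 (x) x 380 (y) mm, with three bays at y = -110, 0, 110 mm: wells 128 (x) x 78 (y) mm between guide walls that end 62 mm above the bench. A hood 100 mm high runs along its +x side. Along the front (-x) stand the latches, each with a vertical pivot 98 mm in front of its bay's centre. Origin: centre of the underside, on the bench
- bay0 (a point): top of the cradle (floor) of the bay on the y = -110 mm side of the charger, at its centre; a pack stands on it with its x along the charger's x. It is 46 mm above the bench when up and 30 mm when pressed home; axes as the charger's
- cradle0 (a joint): how far that cradle (bay0) is pressed down, m: 0 up, 0.016 home. It slides stiffly (11 N of friction; it carries a pack's weight without sinking) and stays where it is left
- latch0 (a joint): turn latch of bay0, rad: 0 open, 1.4 locked, grows clockwise from above. Locked, its arm (54 mm long, 16 wide, underside 74 mm above the bench) points along charger +x over the pack's end shoulder, which is at 70 mm when home; a higher pack stops it. Grip: upright black fin along the arm, centred on the pivot, 60 x 14 mm, 82 to 135 mm above the bench. Takes 0.06 N m, stays put
- bay1 (a point): top of the cradle (floor) of the bay in the middle of the charger, at its centre; a pack stands on it with its x along the charger's x. It is 46 mm above the bench when up and 30 mm when pressed home; axes as the charger's
- cradle1 (a joint): how far that cradle (bay1) is pressed down, m: 0 up, 0.016 home. It slides stiffly (11 N of friction; it carries a pack's weight without sinking) and stays where it is left
- latch1 (a joint): turn latch of bay1, rad: 0 open, 1.4 locked, grows clockwise from above. Locked, its arm (54 mm long, 16 wide, underside 74 mm above the bench) points along charger +x over the pack's end shoulder, which is at 70 mm when home; a higher pack stops it. Grip: upright black fin along the arm, centred on the pivot, 60 x 14 mm, 82 to 135 mm above the bench. Takes 0.06 N m, stays put
- bay2 (a point): top of the cradle (floor) of the bay on the y = +110 mm side of the charger, at its centre; a pack stands on it with its x along the charger's x. It is 46 mm above the bench when up and 30 mm when pressed home; axes as the charger's
- cradle2 (a joint): how far that cradle (bay2) is pressed down, m: 0 up, 0.016 home. It slides stiffly (11 N of friction; it carries a pack's weight without sinking) and stays where it is left
- latch2 (a joint): turn latch of bay2, rad: 0 open, 1.4 locked, grows clockwise from above. Locked, its arm (54 mm long, 16 wide, underside 74 mm above the bench) points along charger +x over the pack's end shoulder, which is at 70 mm when home; a higher pack stops it. Grip: upright black fin along the arm, centred on the pivot, 60 x 14 mm, 82 to 135 mm above the bench. Takes 0.06 N m, stays put
- pack_1: battery pack, 68 mm tall, 0.3 to 0.6 kg: black body 120 (x) x 70 (y) x 40 (z) mm, grey neck 70 (x) x 50 (y) x 28 (z) mm centred on top (to grip across y), a 25 mm shoulder at each end; the same either way round. Origin: centre of the underside, z up. Starts on the bench. May be absent (None).
- pack_2: battery pack, 68 mm tall, 0.3 to 0.6 kg: black body 120 (x) x 70 (y) x 40 (z) mm, grey neck 70 (x) x 50 (y) x 28 (z) mm centred on top (to grip across y), a 25 mm shoulder at each end; the same either way round. Origin: centre of the underside, z up. Starts on the bench. May be absent (None).
- pack_in0: battery pack, 68 mm tall, 0.3 to 0.6 kg: black body 120 (x) x 70 (y) x 40 (z) mm, grey neck 70 (x) x 50 (y) x 28 (z) mm centred on top (to grip across y), a 25 mm shoulder at each end; the same either way round. Origin: centre of the underside, z up. If present (else None), it starts standing in bay0, not pressed down; exactly one of pack_in0..2 is present.
- pack_in1: battery pack, 68 mm tall, 0.3 to 0.6 kg: black body 120 (x) x 70 (y) x 40 (z) mm, grey neck 70 (x) x 50 (y) x 28 (z) mm centred on top (to grip across y), a 25 mm shoulder at each end; the same either way round. Origin: centre of the underside, z up. If present (else None), it starts standing in bay1, not pressed down; exactly one of pack_in0..2 is present.
- pack_in2: battery pack, 68 mm tall, 0.3 to 0.6 kg: black body 120 (x) x 70 (y) x 40 (z) mm, grey neck 70 (x) x 50 (y) x 28 (z) mm centred on top (to grip across y), a 25 mm shoulder at each end; the same either way round. Origin: centre of the underside, z up. If present (else None), it starts standing in bay2, not pressed down; exactly one of pack_in0..2 is present.
- muff_1: ear defenders, 0.15 to 0.3 kg, standing on two cups 62 (x) x 36 (y) x 76 (z) mm at y = +-55 mm, 64 mm apart (soft cushions inside hinder nothing). Padded band on top, 84 (y) x 26 (x) x 22 (z) mm, underside 123 and top 145 mm above the feet; grip it across x, fingertips not below its underside or they meet the rail. Origin: between the feet, z up. May be absent (None)
- muff_2: ear defenders, 0.15 to 0.3 kg, standing on two cups 62 (x) x 36 (y) x 76 (z) mm at y = +-55 mm, 64 mm apart (soft cushions inside hinder nothing). Padded band on top, 84 (y) x 26 (x) x 22 (z) mm, underside 123 and top 145 mm above the feet; grip it across x, fingertips not below its underside or they meet the rail. Origin: between the feet, z up. May be absent (None)
- muff_3: ear defenders, 0.15 to 0.3 kg, standing on two cups 62 (x) x 36 (y) x 76 (z) mm at y = +-55 mm, 64 mm apart (soft cushions inside hinder nothing). Padded band on top, 84 (y) x 26 (x) x 22 (z) mm, underside 123 and top 145 mm above the feet; grip it across x, fingertips not below its underside or they meet the rail. Origin: between the feet, z up. May be absent (None)
- rail_mid (a point): middle of the hanging rail, a fixed horizontal round steel bar 140 mm above the bench, 16 mm diameter, 360 mm long, between two posts 155 mm tall with feet 120 mm wide; the point lies on the bar's axis, y along the bar
- screwdriver: screwdriver lying on the bench, 180 mm; not part of the job, leave it where it is
- tape_roll: roll of paper tape, 90 mm diameter, 40 mm high; not part of the job, leave it where it is
- carton: small cardboard box 70 x 110 x 60 mm; not part of the job, leave it where it is
- spray_can: grey spray can, 60 mm diameter, 170 mm tall; not part of the job, leave it where it is
- mug: white mug, 80 mm diameter, 90 mm tall; not part of the job, leave it where it is
Things that resemble listed ones, but are neither listed nor needed, are in the scene too. Leave any green look-alike of the pack_in1 alone.

How it is judged (in metres and radians):
At the end, for the whole second after the job is handed in: each pack stands in a bay (9 mm of centre, 5 mm of cradle top), its cradle over 13 mm down, its latch past 1.15 rad; ear defenders hang on the bar: origin 90 to 127 mm below its axis, within 50 mm sideways and 170 mm of the middle, tilt under 0.45 rad, swinging below 0.08 m/s; packs at rest (((horizontal distance between pack_1 and bay0 below 0.009 m and z of pack_1 in the frame of bay0 between -0.005 and 0.005 m and value of joint cradle0 above 0.013 m and value of joint latch0 above 1.15 rad) or (horizontal distance between pack_1 and bay1 below 0.009 m and z of pack_1 in the frame of bay1 between -0.005 and 0.005 m and value of joint cradle1 above 0.013 m and value of joint latch1 above 1.15 rad) or (horizontal distance between pack_1 and bay2 below 0.009 m and z of pack_1 in the frame of bay2 between -0.005 and 0.005 m and value of joint cradle2 above 0.013 m and value of joint latch2 above 1.15 rad)) and ((horizontal distance between pack_2 and bay0 below 0.009 m and z of pack_2 in the frame of bay0 between -0.005 and 0.005 m and value of joint cradle0 above 0.013 m and value of joint latch0 above 1.15 rad) or (horizontal distance between pack_2 and bay1 below 0.009 m and z of pack_2 in the frame of bay1 between -0.005 and 0.005 m and value of joint cradle1 above 0.013 m and value of joint latch1 above 1.15 rad) or (horizontal distance between pack_2 and bay2 below 0.009 m and z of pack_2 in the frame of bay2 between -0.005 and 0.005 m and value of joint cradle2 above 0.013 m and value of joint latch2 above 1.15 rad)) and ((horizontal distance between pack_in0 and bay0 below 0.009 m and z of pack_in0 in the frame of bay0 between -0.005 and 0.005 m and value of joint cradle0 above 0.013 m and value of joint latch0 above 1.15 rad) or (horizontal distance between pack_in0 and bay1 below 0.009 m and z of pack_in0 in the frame of bay1 between -0.005 and 0.005 m and value of joint cradle1 above 0.013 m and value of joint latch1 above 1.15 rad) or (horizontal distance between pack_in0 and bay2 below 0.009 m and z of pack_in0 in the frame of bay2 between -0.005 and 0.005 m and value of joint cradle2 above 0.013 m and value of joint latch2 above 1.15 rad)) and ((horizontal distance between pack_in1 and bay0 below 0.009 m and z of pack_in1 in the frame of bay0 between -0.005 and 0.005 m and value of joint cradle0 above 0.013 m and value of joint latch0 above 1.15 rad) or (horizontal distance between pack_in1 and bay1 below 0.009 m and z of pack_in1 in the frame of bay1 between -0.005 and 0.005 m and value of joint cradle1 above 0.013 m and value of joint latch1 above 1.15 rad) or (horizontal distance between pack_in1 and bay2 below 0.009 m and z of pack_in1 in the frame of bay2 between -0.005 and 0.005 m and value of joint cradle2 above 0.013 m and value of joint latch2 above 1.15 rad)) and ((horizontal distance between pack_in2 and bay0 below 0.009 m and z of pack_in2 in the frame of bay0 between -0.005 and 0.005 m and value of joint cradle0 above 0.013 m and value of joint latch0 above 1.15 rad) or (horizontal distance between pack_in2 and bay1 below 0.009 m and z of pack_in2 in the frame of bay1 between -0.005 and 0.005 m and value of joint cradle1 above 0.013 m and value of joint latch1 above 1.15 rad) or (horizontal distance between pack_in2 and bay2 below 0.009 m and z of pack_in2 in the frame of bay2 between -0.005 and 0.005 m and value of joint cradle2 above 0.013 m and value of joint latch2 above 1.15 rad)) and linear speed of each of pack_1, pack_2, pack_in0, pack_in1, pack_in2 below 0.03 m/s and z of muff_1 in the frame of rail_mid between -0.127 and -0.09 m and x of muff_1 in the frame of rail_mid between -0.05 and 0.05 m and y of muff_1 in the frame of rail_mid between -0.17 and 0.17 m and angle between each of muff_1, muff_2, muff_3's own z axis and vertical below 0.45 rad and linear speed of each of muff_1, muff_2, muff_3 below 0.08 m/s and z of muff_2 in the frame of rail_mid between -0.127 and -0.09 m and x of muff_2 in the frame of rail_mid between -0.05 and 0.05 m and y of muff_2 in the frame of rail_mid between -0.17 and 0.17 m and z of muff_3 in the frame of rail_mid between -0.127 and -0.09 m and x of muff_3 in the frame of rail_mid between -0.05 and 0.05 m and y of muff_3 in the frame of rail_mid between -0.17 and 0.17 m); the robot touches nothing.
It fails at once if a bystander (screwdriver, tape, carton, can, mug) is shifted by more than 80 mm (distance of any of screwdriver, tape_roll, carton, spray_can, mug from where it was at the start of the episode above 0.08 m).
Of pack_in0, pack_in1, pack_in2 only 1 to 1 are there at a start; the rules pass over those that are not, and their reading is None.
Of pack_1, pack_2 only 1 to 2 are there at a start; the rules pass over those that are not, and their reading is None.
Of muff_1, muff_2, muff_3 only 2 to 3 are there at a start; the rules pass over those that are not, and their reading is None.
At some moment in a run one of pack_1, pack_2, muff_1, muff_2, muff_3 may be knocked a few centimetres aside while the robot is not near it.
It also fails if it takes over 210 s, if anything falls off the work surface, if the arm or the gripper's body presses on something with over 40 N, if the wrist force passes 120 N, or if a joint passes its speed limit or range.

## Working session

There is one attempt and no reset: what is moved stays moved. The work goes in short steps, Python scripts to look and compute and a tool call to move; the robot and the scene stay as the last step left them, time stands still between calls to the robot, and variables do not carry over. Pictures are saved under pics/ and viewed, at most 14 in all, crops included, and the job is handed in when it is done.

Besides the shell and the picture viewer there is one more tool, called after ">>>" as a command line: name --pt "numbers of a row" for each row, then --argument value for the rest. drive_tool: Moves the arm, as the interface text tells. Its arguments: {"type":"object","properties":{"deltas":{"type":"array","items":{"type":"array","items":{"type":"number"}}},"force":{"type":"number"}},"required":["deltas"]}

```bash
ls; mkdir -p pics; cat > h.py <<'E'
import numpy as np, cv2
from plant import ctrl
def cam(n):
    o=ctrl.get_obs(); d=ctrl.get_image(n); im=d["img"]
    f=im.shape[0]/2/np.tan(np.radians(d["fovy"])/2)
    K=np.array([[f,0,d["cx"]],[0,f,d["cy"]],[0,0,1.]])
    if "rvec" in d:
        R=cv2.Rodrigues(np.array(d["rvec"],float))[0]; t=np.array(d["tvec"],float).ravel()
    else:
        T=np.eye(4);T[:3,:3]=cv2.Rodrigues(np.array(o["ee_rot"],float))[0];T[:3,3]=o["tool_pos"]
        M=np.linalg.inv(T@np.array(d["hand_eye"])); R=M[:3,:3];t=M[:3,3]
    return im,K,R,t
def pix(c,u,v,z):
    _,K,R,t=c
    r=R.T@np.linalg.inv(K)@[u,v,1]; C=-R.T@t
    return (C+r*(z-C[2])/r[2])[:2].round(1)
def proj(c,P):
    _,K,R,t=c
    p=(K@(R@np.atleast_2d(P).T+t[:,None])); return (p[:2]/p[2]).T
def save(c,n,box=None,s=1):
    im=c[0]
    if box: im=im[box[1]:box[3],box[0]:box[2]]
    cv2.imwrite("pics/"+n,cv2.resize(im[:,:,::-1],None,fx=s,fy=s,interpolation=cv2.INTER_CUBIC))
E
python3 - <<'E'
from h import *
for n in("top","scene"):
    c=cam(n); save(c,n+"0.png",s=1.25); np.save(n+"0.npy",c[0]); print(c[1],c[2],c[3])
print(ctrl.get_obs())
E
```

```text
pics
[[435.57684457   0.         314.74828852]
 [  0.         435.57684457 198.47895604]
 [  0.           0.           1.        ]] [[-3.63962591e-04 -9.99841411e-01 -1.78050817e-02]
 [-9.87328465e-01  3.18477424e-03 -1.58657994e-01]
 [ 1.58689538e-01  1.75217184e-02 -9.87173045e-01]] [-103.09205954  478.21288754 1527.2187635 ]
[[444.84715749   0.         324.27185754]
 [  0.         444.84715749 200.29396934]
 [  0.           0.           1.        ]] [[ 0.38318465  0.92365925  0.00480819]
 [ 0.79849917 -0.32863578 -0.50437842]
 [-0.46429365  0.1971094  -0.86346933]] [ -56.66607497 -351.47170196 1755.17496709]
{'time': 0.1, 'qpos': array([-1.44877655e+00,  2.59246225e-01,  1.53597503e+00, -2.70919522e-05,
        1.34799316e+00, -2.02793787e-01]), 'joint_vel': array([ 7.27747379e-05, -1.48274247e-03, -2.36889968e-03,  7.84601844e-04,
       -1.57195505e-03,  5.55760396e-05]), 'joint_efforts': array([ 1.82794247e-03, -4.38211799e+01, -2.84642243e+01,  7.20888027e-02,
        3.62928689e-02, -5.01181364e-05]), 'tool_pos': array([ 175.47740596, -520.73484598,  217.91314323]), 'ee_rot': array([-3.09865069e+00, -5.07723120e-01, -6.13616021e-05]), 'force': array([ 0.07434188, -0.4314281 ,  0.31063997]), 'wrist_torque': array([ 0.03427582,  0.02127409, -0.0373756 ]), 'grip_force': 0.0, 'gripper_width': 0.9983814203727295}
```

View pics/top0.png

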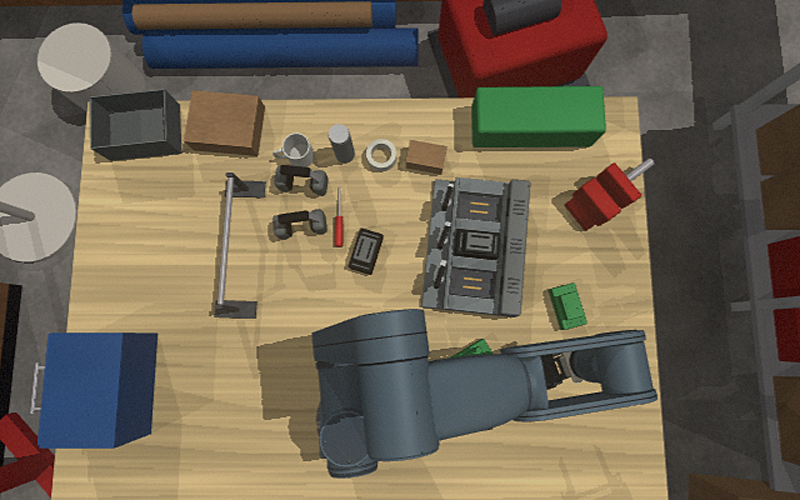

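View pics/scene0.png

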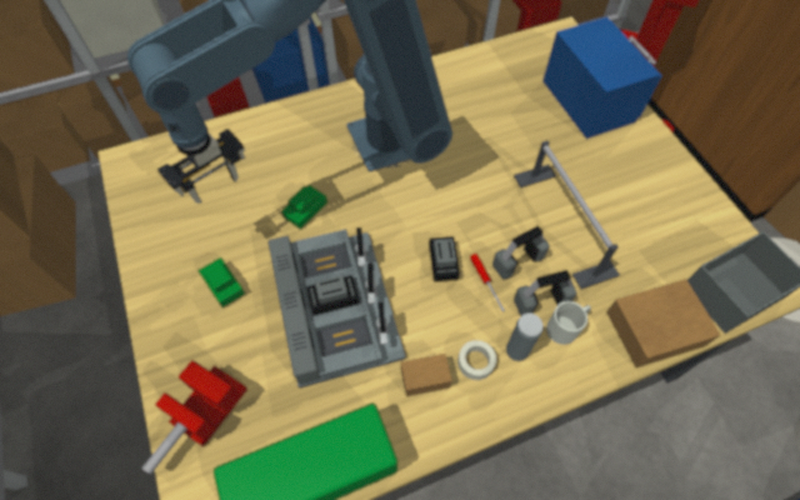

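The pictures show these candidates (top pixels at 1.25x):
- **Packs:** the black pack on the bench at (366,251), and the black pack in the middle bay at (478,243). The green blocks at (567,306) and (473,350), and the red one at (600,195), are look-alikes to leave.
- **Ear defenders:** two dark ones at (300,180) and (299,222).
- **Rail:** from (230,180) to (220,308).

I choose the black bench pack and both ear defenders.

```bash
python3 - <<'E'
from h import *
c=cam("top")
P={"pack neck":(366,251,68),"muffA band":(296,172,134),"muffB band":(292,215,134),"railtop":(231,180,148),"railbot":(221,306,148),"latch2 fin":(447,197,120),"latch1":(440,235,120),"latch0":(439,276,120),"packin neck":(478,242,100),"mug":(296,150,90),"can":(339,131,170),"tape":(381,154,40),"sd":(338,215,10),
"well2c":(479,207,46),"well0c":(472,283,46)}
for k,(u,v,z) in P.items(): print(k,pix(c,u/1.25,v/1.25,z))
save(c,"top_crop.png",(165,105,435,265),2.9)
T=ctrl.get_image("wrist"); print(T["hand_eye"],T["fovy"],T["cx"],T["cy"])
E
```

```text
pack neck [465.1 -27.2]
muffA band [676.4 163.7]
muffB band [554.9 171.2]
railtop [650.4 338.7]
railbot [307. 349.]
latch2 fin [ 606.9 -253.1]
latch1 [ 500.5 -232.4]
latch0 [ 388.2 -228.1]
packin neck [ 484.2 -338. ]
mug [755.4 174.5]
can [780.4  42. ]
tape [759.  -67.4]
sd [582.1  60.5]
well2c [ 595.9 -350.9]
well0c [ 376.2 -325.7]
[[-9.87665189e-04 -9.69004623e-01 -2.47040616e-01  6.71952307e+01]
 [ 9.99999449e-01 -1.04482291e-03  1.00281419e-04 -9.14721973e-01]
 [-3.55286853e-04 -2.47040380e-01  9.69005121e-01 -1.66012121e+02]
 [ 0.00000000e+00  0.00000000e+00  0.00000000e+00  1.00000000e+00]] 64.46133362085634 317.5859094745119 199.48000564817497
```

View pics/top_crop.png

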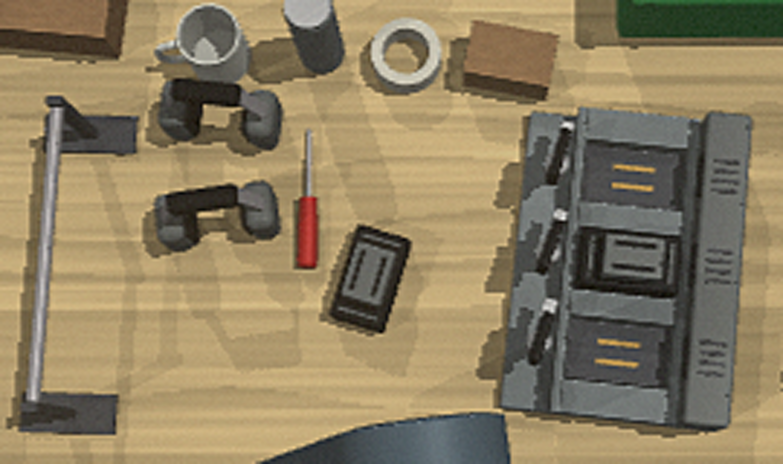

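>>> drive_tool --pt "90 0.3 0.3 0.3 0.4" --pt "90 0.68 0.7 0.2 1" --pt "90 0.68 0.7 0.2 1" --pt "90 0.68 0.7 0.2 1" --pt "90 0.68 0.7 0.2 1" --pt "90 0.68 0.7 0.2 1" --pt "90 0.68 0.7 0.2 1" --pt "90 0.68 0.7 0.1 1" --pt "90 0.68 0.7 0.1 1" --pt "90 0.68 0.7 0.1 1" --pt "90 0.68 0.7 0.1 1" --pt "90 0.68 0.7 0 1" --pt "90 0.68 0.7 0 1" --pt "90 0.68 0.7 0 1" --pt "90 0.68 0.7 0 1" --pt "90 0.5 0.5 0 0.5" --pt "90 0 0 0 0" --pt "90 0 0 0 0" --force 20

```text
time: 1.7
tool_pos: [485.5, -201.8, 276.1]
ee_rot: [2.277, 2.164, -0.0]
force: [-0.8, -0.3, 0.4]
gripper_width: 0.968
grip_force: 0.0
```

```bash
python3 - <<'E'
from h import *
c=cam("wrist"); save(c,"w1.png",s=1.25)
import pickle; pickle.dump(c,open("w1.pkl","wb"))
o=ctrl.get_obs(); print(o["tool_pos"],o["ee_rot"],o["force"])
t=cam("top"); pickle.dump(t,open("t1.pkl","wb"))
E
```

```text
[ 484.94505579 -202.67583912  275.98877944] [ 2.27906089e+00  2.16214091e+00 -7.56401827e-04] [ 0.52801133 -0.07978707  0.6682697 ]
```

View pics/w1.png

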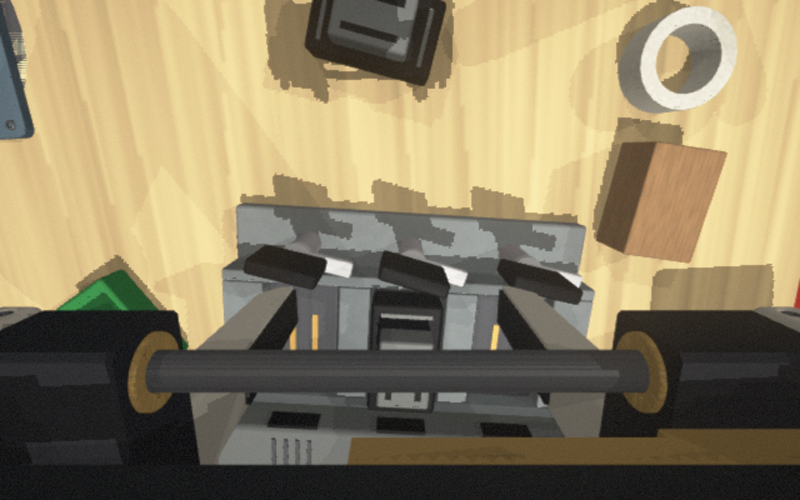

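```bash
python3 - <<'E'
import pickle
from h import *
c=pickle.load(open("w1.pkl","rb")); save(c,"w1c.png",(170,150,490,345),2.5)
E
```

```text
(no output)
```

View pics/w1c.png

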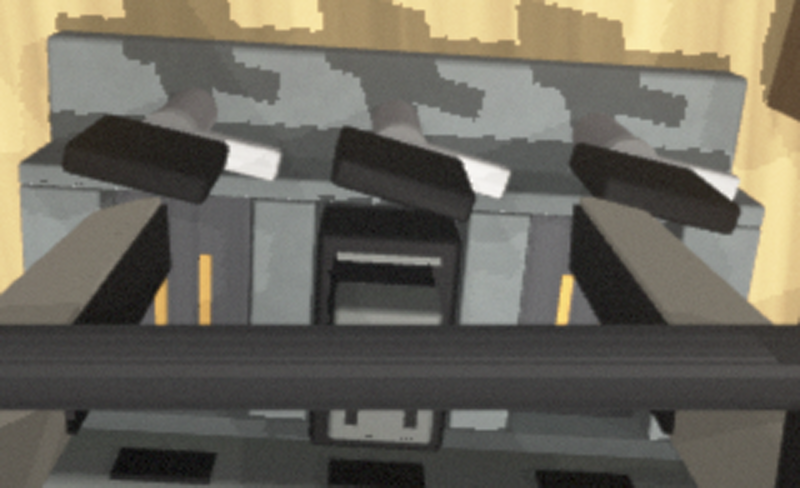

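```bash
cat > fin.py <<'E'
from h import *
import pickle
from scipy.optimize import minimize
def fins(p,lats=(0,0,0)):
    x,y,a,off=p; out=[]
    R=lambda t:np.array([[np.cos(t),-np.sin(t)],[np.sin(t),np.cos(t)]])
    for i,by in enumerate((-110,0,110)):
        pv=np.array([x,y])+R(a)@[-98,by]
        q=np.array([[30,7],[30,-7],[-30,-7],[-30,7]])@R(a+1.4+off-lats[i]).T+pv
        out.append(np.vstack([np.c_[q,np.full(4,z)] for z in(82,135)]))
    return out
if __name__=="__main__":
    c=pickle.load(open("w1.pkl","rb")); g=c[0].max(2).astype(int)
    y0,y1,x0,x1=185,242,190,468
    m=(g<52); M=np.zeros(m.shape,bool); M[y0:y1,x0:x1]=m[y0:y1,x0:x1]
    n,l,s,ce=cv2.connectedComponentsWithStats(M.astype(np.uint8)); print(s,ce.round(0))
    D0=np.zeros(M.shape,bool)
    for i in range(1,n):
        if s[i,4]>400: D0|=l==i
    S=4; D=cv2.resize(D0.astype(np.uint8),None,fx=S,fy=S,interpolation=cv2.INTER_NEAREST)[y0*S:y1*S,x0*S:x1*S]
    def cost(p):
        im=np.zeros(D.shape,np.uint8)
        for b in fins(p):
            h=cv2.convexHull(proj(c,b).astype(np.float32))[:,0]
            cv2.fillConvexPoly(im,np.round(((h+.5)*S-[x0*S,y0*S])*16).astype(np.int32),1,shift=4)
        return 1-(im&D).sum()/(im|D).sum()
    best=None
    for a in(-1.75,-1.68,-1.6):
      for x in(475,485,495):
        r=minimize(cost,[x,-335,a,0],method="Nelder-Mead",options=dict(initial_simplex=np.array([[x,-335,a,0],[x+8,-335,a,0],[x,-325,a,0],[x,-335,a+.05,0],[x,-335,a,.05]]),maxiter=400))
        if best is None or r.fun<best.fun: best=r
    print(best.x,best.fun); np.save("charger.npy",best.x)
    x,y,a,_=best.x
    for by in(-110,0,110):
        for bx in(-98,0): print(by,bx,(x+np.cos(a)*bx-np.sin(a)*by).round(1),(y+np.sin(a)*bx+np.cos(a)*by).round(1))
    v=c[0].copy()
    for b in fins(best.x): cv2.polylines(v,[np.round(cv2.convexHull(proj(c,b).astype(np.float32))).astype(int)],True,(255,0,0))
    # pack_in1 outline check: body top z=86, neck top z=114, well at z62
    def rect(w,d,z): 
        q=np.array([[w,d],[w,-d],[-w,-d],[-w,d]])/2; R=np.array([[np.cos(a),-np.sin(a)],[np.sin(a),np.cos(a)]]); return np.c_[q@R.T+[x,y],np.full(4,z)]
    for r in(rect(120,70,86),rect(70,50,114)): cv2.polylines(v,[np.round(proj(c,r)).astype(int)],True,(0,255,0))
    save((v,),"fit.png",(170,150,490,345),2.5)
    t=pickle.load(open("t1.pkl","rb")); v=t[0].copy()
    v=cv2.resize(v[130:270,320:440],None,fx=4,fy=4)
    for r in(rect(120,70,86),rect(70,50,114),rect(270,380,0)): cv2.polylines(v,[np.round((proj(t,r)-[320,130])*4+2).astype(int)],True,(0,255,0))
    save((v,),"fit_t.png")
E
python3 fin.py
```

```text
[[     0      0    640    400 252524]
 [   195    196     66     35   1395]
 [   303    201     57     30    753]
 [   398    208     66     27    716]
 [   308    224      2      1      2]
 [   420    225      1      1      1]
 [   316    226      1      1      1]
 [   320    227      1      1      1]
 [   298    228     55     14    488]
 [   433    228      2      2      2]
 [   228    232      9     10     56]
 [   399    233      9      9     55]
 [   448    235      1      1      1]
 [   434    236      1      1      1]
 [   438    237      1      1      1]
 [   354    238      2      1      2]
 [   440    238      1      1      1]] [[320. 199.]
 [228. 213.]
 [330. 215.]
 [425. 220.]
 [308. 224.]
 [420. 225.]
 [316. 226.]
 [320. 227.]
 [323. 237.]
 [434. 228.]
 [233. 238.]
 [402. 238.]
 [448. 235.]
 [434. 236.]
 [438. 237.]
 [354. 238.]
 [440. 238.]]
[ 4.85008860e+02 -3.38040965e+02 -1.68415439e+00 -9.91099517e-02] 0.4201237510652225
-110 -98 386.8 -228.2
-110 0 375.7 -325.6
0 -98 496.1 -240.7
0 0 485.0 -338.0
110 -98 605.4 -253.1
110 0 594.3 -350.5
```

```bash
sed -i 's/if s\[i,4\]>400/if s[i,4]>600/; s/g<52/g<int(__import__("sys").argv[1])/; s/ce.round(0))/ce.shape)/' fin.py; for t in 58 64 70; do python3 fin.py $t | grep -v '^\[\[\|^ \['; done
python3 -c "
import cv2,numpy as np
a=cv2.imread('pics/fit.png');b=cv2.imread('pics/fit_t.png');a=a[:300];b=b[:,:];H=300
b=cv2.resize(b,(800*1//2,int(b.shape[0]*400/b.shape[1])))[:300] if 0 else b[100:400]
b=np.pad(b,((0,0),(0,800-b.shape[1]),(0,0)))
cv2.imwrite('pics/fit2.png',np.vstack([a,b]))"
```

```text
[ 4.85206828e+02 -3.37952909e+02 -1.68211705e+00 -1.02033028e-01] 0.3045164933645973
-110 -98 386.8 -228.3
-110 0 375.9 -325.7
0 -98 496.1 -240.6
0 0 485.2 -338.0
110 -98 605.4 -252.8
110 0 594.5 -350.2
[ 4.84762060e+02 -3.38102284e+02 -1.68358878e+00 -8.02302831e-02] 0.20729745539631472
-110 -98 386.5 -228.3
-110 0 375.5 -325.7
0 -98 495.8 -240.7
0 0 484.8 -338.1
110 -98 605.1 -253.1
110 0 594.1 -350.5
[ 4.84658429e+02 -3.37910066e+02 -1.68489737e+00 -7.94840650e-02] 0.1911261556380578
-110 -98 386.5 -228.0
-110 0 375.4 -325.4
0 -98 495.8 -240.5
0 0 484.7 -337.9
110 -98 605.1 -253.1
110 0 593.9 -350.4
```

View pics/fit2.png

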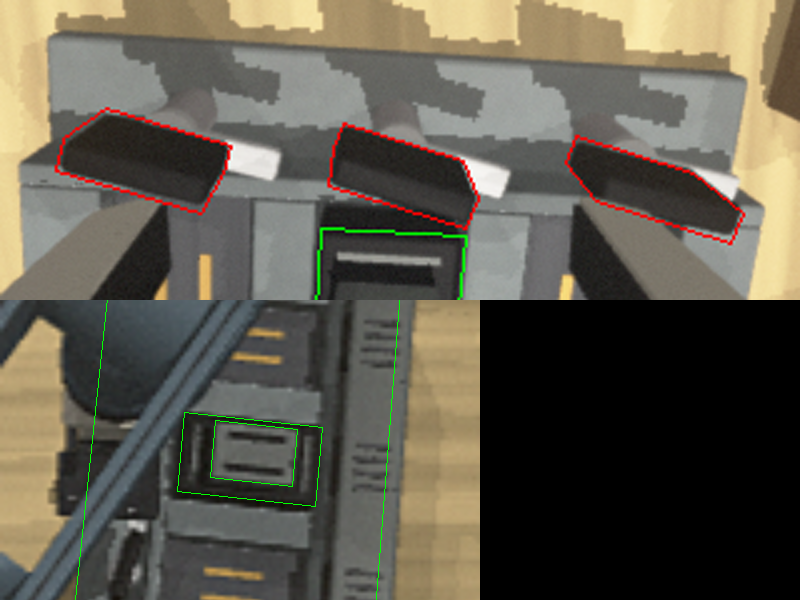

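```bash
python3 - <<'E'
import pickle
from h import *
t=pickle.load(open("t1.pkl","rb"))
q=lambda u,v,z: pix(t,165+u/2.9-.3,105+v/2.9-.3,z)
for nm,a,b,z in [("hood",(751,118),(728,428),100),("hoodL",(706,115),(683,420),100),("wells L",(590,145),(572,360),46),("packinL",(580,233),(576,288),86),("rail",(54,108),(34,400),148),("muffA",(175,89),(238,96),145),("muffB",(168,205),(237,194),145),("packx",(385,229),(360,330),40)]:
    A=q(*a,z);B=q(*b,z); d=B-A; print(nm,A,B,np.degrees(np.arctan2(d[1],d[0])).round(1),np.hypot(*d).round())
v=cv2.resize(t[0][105:265,165:435],None,fx=2.9,fy=2.9)
E
```

```text
hood [ 654.8 -486.2] [ 283.5 -444.9] 173.7 374.0
hoodL [ 658.9 -432.3] [ 292.8 -393.1] 173.9 368.0
wells L [ 636.6 -297.6] [ 367.7 -270.4] 174.2 270.0
packinL [ 517.1 -279.1] [ 450.2 -273.1] 174.9 67.0
rail [657.8 344.1] [314.2 350.6] 178.9 344.0
muffA [681.1 202.1] [672.1 127.1] -96.8 76.0
muffB [540.8 205.8] [553.6 125.4] -81.0 81.0
packx [531.9 -41.6] [405.7 -11.6] 166.6 130.0
```

>>> drive_tool --pt "85 0 -0.6 0 -0.74" --pt "85 0 -0.9 -0.4 0" --pt "85 0 -0.9 -0.8 0" --pt "85 0 -0.9 -0.8 0" --pt "85 0 -0.9 -0.8 0" --pt "85 0 -0.31 -0.6 0" --pt "85 0 0 -0.6 0" --pt "85 0 0 0 0" --pt "85 0 0 0 0"

```text
time: 2.55
tool_pos: [483.6, -338.9, 155.0]
ee_rot: [-2.344, -2.088, 0.0]
force: [0.2, -0.6, 1.2]
gripper_width: 0.915
grip_force: 0.0
```

```bash
cat > st.py <<'E'
from h import *
import sys
o=ctrl.get_obs(); R=cv2.Rodrigues(o["ee_rot"])[0]; y=np.arctan2(R[1,0],R[0,0])
print("pos",o["tool_pos"].round(1),"yaw",np.degrees(y).round(2),y.round(3),"F",o["force"].round(1),"w",round(o["gripper_width"]*93,1),"gf",o["grip_force"],"t",o["time"])
if len(sys.argv)>3:
    d=[(float(sys.argv[i+1])-o["tool_pos"][i])/30 for i in range(3)]
    print("need(units)",np.round(d,2), "spin", round(((np.radians(float(sys.argv[4]))-y+np.pi/2)%np.pi-np.pi/2)/.08,2) if len(sys.argv)>4 else "")
E
python3 st.py 484.8 -338 90 83.6
```

```text
pos [ 483.6 -338.9  155. ] yaw 83.39 1.455 F [ 0.2 -0.6  1.2] w 85.1 gf 0.0 t 2.55
need(units) [ 0.04  0.03 -2.17] spin 0.05
```

>>> drive_tool --pt "85 0.04 0.03 -0.7 0.05" --pt "85 0 0 -0.8 0" --pt "85 0 0 -0.6 0" --pt "85 0 0 -0.07 0" --pt "85 0 0 0 0" --pt "45 0 0 0 0" --pt "45 0 0 0 0" --pt "45 0 0 0 0" --pt "45 0 0 0 0" --pt "45 0 0 0 0" --pt "45 0 0 0 0" --pt "45 0 0 0 0" --force 25

```text
time: 3.55
tool_pos: [485.9, -337.7, 91.0]
ee_rot: [-2.339, -2.097, 0.001]
force: [-2.3, 0.3, 5.1]
gripper_width: 0.54
grip_force: 25.0
```

```bash
python3 st.py 484.8 -338 70 83.6
```

```text
pos [ 485.9 -337.7   91. ] yaw 83.75 1.462 F [-2.3  0.3  5.1] w 50.2 gf 24.99948352575302 t 3.55
need(units) [-0.04 -0.01 -0.7 ] spin -0.03
```

>>> drive_tool --pt "45 0 0 -0.2 0" --pt "45 0 0 -0.2 0" --pt "45 0 0 -0.15 0" --pt "45 0 0 -0.1 0" --pt "45 0 0 -0.05 0" --pt "45 0 0 0 0" --pt "45 0 0 0 0" --force 40

```text
time: 4.13
tool_pos: [486.1, -337.9, 74.7]
ee_rot: [2.337, 2.096, -0.002]
force: [-12.1, 6.6, 35.5]
gripper_width: 0.538
grip_force: 40.0
```

```bash
python3 st.py 484.8 -338 68 83.6
```

```text
pos [ 486.1 -337.9   74.7] yaw 83.78 1.462 F [-12.1   6.6  35.5] w 50.0 gf 40.01586377620697 t 4.1333
need(units) [-0.04 -0.   -0.22] spin -0.04
```

>>> drive_tool --pt "50 0 0 0.15 0" --pt "70 0 0 0 0" --pt "70 0 0 0 0" --pt "70 0 0 0.5 0" --pt "70 0 0 0.9 0" --pt "70 0 0.2 0.9 0.7" --pt "60 0 0.3 0.3 1" --pt "60 0 0.3 0 1" --pt "60 0 0.3 0 1" --pt "50 0 0.3 0 1" --pt "50 0 0.3 0 1" --pt "45 0 0.3 0 1" --pt "45 0 0.3 0 1" --pt "45 0 0.3 0 1" --pt "45 0.3 0.3 0 1" --pt "45 0 0.3 0 1" --pt "45 0 0.3 0 1" --pt "45 0 0 0 1" --pt "45 0 0 0 1" --pt "45 0 0 0 1"

```text
time: 5.8
tool_pos: [495.4, -232.2, 151.0]
ee_rot: [-0.776, -3.043, -0.001]
force: [-0.1, -0.2, -0.3]
gripper_width: 0.485
grip_force: 0.0
```

```bash
python3 st.py 495.8 -240.5 95 159.2
```

```text
pos [ 495.4 -232.2  151. ] yaw 151.37 2.642 F [-0.1 -0.2 -0.3] w 45.1 gf 0.0 t 5.8
need(units) [ 0.01 -0.28 -1.87] spin 1.71
```

>>> drive_tool --pt "45 0 -0.28 0 0.9" --pt "45 0 0 -0.2 0.8" --pt "45 0 0 -0.6 0" --pt "45 0 0 -0.6 0" --pt "45 0 0 -0.47 0" --pt "45 0 0 0 0" --pt "10 0 0 0 0" --pt "10 0 0 0 0" --pt "10 0 0 0 0" --pt "10 0 0 0 0" --pt "10 0 0 0 0" --force 15

```text
time: 6.72
tool_pos: [495.8, -241.3, 96.8]
ee_rot: [0.575, 3.087, -0.001]
force: [2.3, 3.7, 1.8]
gripper_width: 0.176
grip_force: 3.4
```

```bash
python3 st.py 495.8 -240.5 95 83.6
```

```text
pos [ 495.8 -241.3   96.8] yaw 158.91 2.774 F [2.3 3.7 1.8] w 16.3 gf 3.4181099385023117 t 6.7167
need(units) [-0.    0.03 -0.06] spin -16.43
```

>>> drive_tool --pt "10 0 0 0 -0.5" --pt "10 0 0 0 -1" --pt "10 0 0 0 -1" --pt "10 0 0 0 -1" --pt "10 0 0 0 -1" --pt "10 0 0 0 -1" --pt "10 0 0 0 -1" --pt "10 0 0 0 -1" --pt "10 0 0 0 -1" --pt "10 0 0 0 -1" --pt "10 0 0 0 -1" --pt "10 0 0 0 -1" --pt "10 0 0 0 -1" --pt "10 0 0 0 -1" --pt "10 0 0 0 -1" --pt "10 0 0 0 -1" --pt "10 0 0 0 -1" --pt "10 0 0 0 0"

```text
time: 8.22
tool_pos: [497.4, -239.6, 96.8]
ee_rot: [2.351, 2.082, 0.006]
force: [6.5, 5.7, 0.1]
gripper_width: 0.152
grip_force: 15.0
```

```bash
python3 st.py 495.8 -240.5 95 83.6
```

```text
pos [ 497.4 -239.6   96.8] yaw 83.05 1.449 F [6.5 5.7 0.1] w 14.2 gf 14.958268404006958 t 8.2167
need(units) [-0.05 -0.03 -0.06] spin 0.12
```

>>> drive_tool --pt "40 0 0 0 0" --pt "40 0 0 0 0" --pt "40 0 0 0.5 0" --pt "40 0 0 0.9 0.5" --pt "40 0.1 0.2 0.9 1" --pt "40 0.1 0.4 0.9 1" --pt "40 0.15 0.4 0.9 1" --pt "60 0.15 0.4 0.9 1" --pt "60 0.15 0.4 0.2 1" --pt "80 0.15 0.4 0 1" --pt "80 0.15 0.4 0 1" --pt "80 0.15 0.4 0 1" --pt "80 0.15 0.4 0 1" --pt "80 0.15 0.4 0 1" --pt "80 0.15 0.4 0 1" --pt "80 0.15 0.4 0 1" --pt "80 0.15 0.4 0 1" --pt "80 0.15 0.4 0 1" --pt "80 0.2 0.5 0 1" --pt "80 0.2 0.4 0 1"

```text
time: 9.88
tool_pos: [567.2, -51.5, 252.1]
ee_rot: [-0.569, -3.09, 0.0]
force: [1.2, 0.8, -1.0]
gripper_width: 0.857
grip_force: 0.0
```

>>> drive_tool --pt "80 0 0 0 1" --pt "80 0 0 0 0.6" --pt "80 0 0 0 0"

```text
time: 10.13
tool_pos: [567.2, -52.0, 252.0]
ee_rot: [-0.373, -3.119, 0.001]
force: [0.4, -0.5, -0.2]
gripper_width: 0.859
grip_force: 0.0
```

```bash
python3 st.py 563 -50 250 166.6; cat > pk.py <<'E'
from h import *
import sys
from scipy.optimize import minimize
# fit pack on bench by dark silhouette (body box + neck)
def rot(a): return np.array([[np.cos(a),-np.sin(a)],[np.sin(a),np.cos(a)]])
def box(p,w,d,z): return np.c_[np.array([[w,d],[w,-d],[-w,-d],[-w,d]])/2@rot(p[2]).T+p[:2],np.full(4,z)]
def hull(c,p,z0=0): return cv2.convexHull(proj(c,np.vstack([box(p,120,70,z0),box(p,120,70,z0+40),box(p,70,50,z0+68)])).astype(np.float32))[:,0]
E
cat > look.py <<'E'
from pk import *
import pickle
c=cam("wrist"); pickle.dump(c,open("w2.pkl","wb"))
p=np.array([466,-27,-.234]); v=c[0].copy()
for b,z in((box(p,120,70,40),40),(box(p,70,50,68),68)): cv2.polylines(v,[np.round(proj(c,b)).astype(int)],True,(0,255,0))
save((v,),"w2.png",s=1.25)
E
python3 look.py
```

```text
pos [567.2 -52.  252. ] yaw 166.37 2.904 F [ 0.4 -0.5 -0.2] w 79.9 gf 0.0 t 10.1333
need(units) [-0.14  0.07 -0.07] spin 0.05
```

View pics/w2.png

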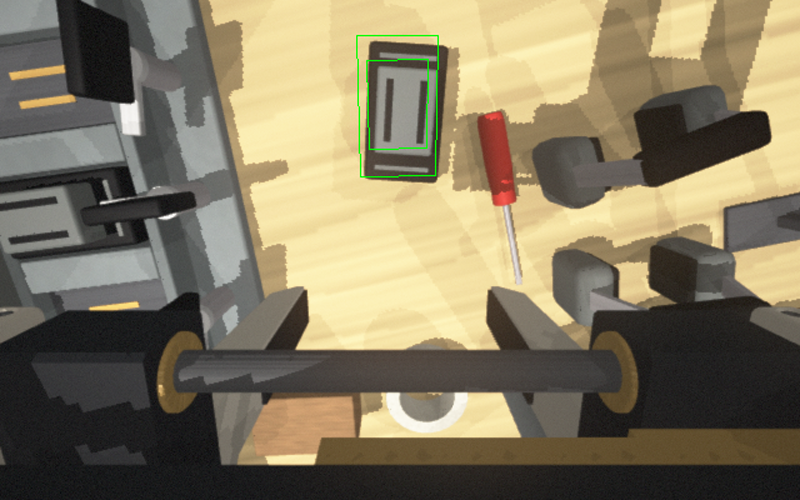

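```bash
cat >> pk.py <<'E'
def fit(c,p0,z0=0):
    im=c[0]; h=hull(c,p0,z0); x0,y0=np.maximum(h.min(0).astype(int)-15,0); x1,y1=np.minimum(h.max(0).astype(int)+15,[640,400])
    x=im.astype(float); m=((x[...,0]-x[...,2])<28)[y0:y1,x0:x1].astype(np.uint8)
    n,l,s,_=cv2.connectedComponentsWithStats(m); m=(l==1+s[1:,4].argmax()).astype(np.uint8)
    S=4; D=cv2.resize(m,None,fx=S,fy=S,interpolation=cv2.INTER_NEAREST)
    def cost(p):
        i=np.zeros(D.shape,np.uint8)
        cv2.fillConvexPoly(i,np.round(((hull(c,p,z0)+.5-[x0,y0])*S)*16).astype(np.int32),1,shift=4)
        return 1-(i&D).sum()/(i|D).sum()
    s0=np.vstack([p0]+[p0+d for d in np.diag([8,8,.08])])
    r=minimize(cost,p0,method="Nelder-Mead",options=dict(initial_simplex=s0)); return r.x,r.fun
E
python3 - <<'E'
from pk import *
import pickle
c=pickle.load(open("w2.pkl","rb"))
p,f=fit(c,np.array([466,-27,-.234])); print(p,f,np.degrees(p[2]))
# muffs nearest cup tops from px (viewed/1.25) rough band
for u,v in((645,178),(770,125)): print(pix(c,u/1.25,v/1.25,123))
E
```

```text
[ 4.74050188e+02 -2.26976734e+01 -3.02705431e-01] 0.07697216455002198 -17.34374364569197
[563.5 136.4]
[547.  225.8]
```

>>> drive_tool --pt "66 -0.4 0.1 -0.3 -0.4" --pt "66 -0.8 0.2 -0.5 -0.4" --pt "66 -0.8 0.3 -0.9 0" --pt "66 -0.8 0.3 -0.9 0" --pt "66 -0.3 0.08 -0.9 0" --pt "66 0 0 -0.9 0" --pt "66 0 0 -0.9 0" --pt "66 0 0 -0.7 0" --pt "66 0 0 -0.5 0" --pt "66 0 0 0 0" --pt "66 0 0 0 0"

```text
time: 11.1
tool_pos: [473.8, -22.8, 56.7]
ee_rot: [-0.478, -3.103, -0.0]
force: [0.1, 0.7, 0.7]
gripper_width: 0.709
grip_force: 0.0
```

```bash
python3 st.py 474 -22.7 43 162.7
```

```text
pos [473.8 -22.8  56.7] yaw 162.49 2.836 F [0.1 0.7 0.7] w 65.9 gf 0.0 t 11.1
need(units) [ 0.01  0.   -0.46] spin 0.05
```

>>> drive_tool --pt "66 0 0 -0.45 0" --pt "66 0 0 0 0" --pt "40 0 0 0 0" --pt "40 0 0 0 0" --pt "40 0 0 0 0" --pt "40 0 0 0 0" --pt "40 0 0 0.3 0" --pt "40 0 0 0.6 0" --pt "40 0 0 0.9 0" --pt "40 0 0 0.9 0" --pt "40 0 0 0.9 0" --pt "40 0 0 0.9 0" --pt "40 0 0 0.9 0" --pt "40 0 0 0.4 0" --pt "40 0 0 0 0" --force 40

```text
time: 12.35
tool_pos: [475.6, -22.9, 220.8]
ee_rot: [0.475, 3.1, -0.001]
force: [0.9, -0.1, -4.6]
gripper_width: 0.538
grip_force: 40.0
```

```bash
python3 st.py 375.5 -325.6 215 83.6
```

```text
pos [475.6 -22.9 220.8] yaw 162.59 2.838 F [ 0.9 -0.1 -4.6] w 50.0 gf 39.98933672904968 t 12.35
need(units) [ -3.34 -10.09  -0.19] spin -17.23
```

>>> drive_tool --pt "40 -0.1 -0.3 0 -0.5" --pt "40 -0.18 -0.55 0 -0.95" --pt "40 -0.18 -0.55 0 -0.95" --pt "40 -0.18 -0.55 0 -0.95" --pt "40 -0.18 -0.55 0 -0.95" --pt "40 -0.18 -0.55 0 -0.95" --pt "40 -0.18 -0.55 0 -0.95" --pt "40 -0.18 -0.55 0 -0.95" --pt "40 -0.18 -0.55 0 -0.95" --pt "40 -0.18 -0.55 0 -0.95" --pt "40 -0.18 -0.55 0 -0.95" --pt "40 -0.18 -0.55 0 -0.95" --pt "40 -0.18 -0.55 0 -0.95" --pt "40 -0.18 -0.55 0 -0.95" --pt "40 -0.18 -0.55 0 -0.95" --pt "40 -0.18 -0.55 0 -0.95" --pt "40 -0.18 -0.55 0 -0.95" --pt "40 -0.18 -0.55 0 -0.95" --pt "40 -0.18 -0.44 0 -0.58" --pt "40 0 0 0 0"

```text
time: 14.02
tool_pos: [371.8, -327.1, 215.1]
ee_rot: [-2.346, -2.084, 0.002]
force: [-0.0, 0.1, -4.4]
gripper_width: 0.534
grip_force: 40.0
```

```bash
python3 st.py 375.5 -325.6 110 83.6
```

```text
pos [ 371.8 -327.1  215.1] yaw 83.25 1.453 F [-0.   0.1 -4.4] w 49.7 gf 39.98976945877075 t 14.0167
need(units) [ 0.12  0.05 -3.5 ] spin 0.08
```

>>> drive_tool --pt "40 0.16 0.06 -0.3 0.08" --pt "40 0 0 -0.8 0" --pt "40 0 0 -0.9 0" --pt "40 0 0 -0.8 0" --pt "40 0 0 -0.5 0" --pt "40 0 0 0 0"

```text
time: 14.52
tool_pos: [376.8, -319.3, 113.6]
ee_rot: [-2.326, -2.096, -0.002]
force: [-1.0, 1.2, -5.7]
gripper_width: 0.533
grip_force: 40.0
```

```bash
python3 st.py 376.7 -325.2 88 83.6
```

```text
pos [ 376.8 -319.3  113.6] yaw 84.04 1.467 F [-1.   1.2 -5.7] w 49.6 gf 39.98939037322998 t 14.5167
need(units) [-0.   -0.2  -0.85] spin -0.1
```

>>> drive_tool --pt "40 0 0 0 0" --pt "40 0 0 0 0" --pt "40 0 0 0 0"

```text
time: 14.77
tool_pos: [379.7, -324.0, 119.5]
ee_rot: [2.333, 2.101, -0.0]
force: [0.4, -0.0, -4.3]
gripper_width: 0.537
grip_force: 40.0
```

```bash
python3 st.py 376.7 -325.2 88 83.6
```

```text
pos [ 379.7 -324.   119.5] yaw 84.0 1.466 F [ 0.4 -0.  -4.3] w 49.9 gf 39.98930275440216 t 14.7667
need(units) [-0.1  -0.04 -1.05] spin -0.09
```

>>> drive_tool --pt "40 -0.1 -0.04 0 -0.09" --pt "40 0 0 0 0" --pt "40 0 0 -0.25 0" --pt "40 0 0 -0.25 0" --pt "40 0 0 -0.1 0" --pt "40 0 0 0 0" --pt "40 0 0 0 0"

```text
time: 15.35
tool_pos: [375.7, -324.4, 99.9]
ee_rot: [-2.342, -2.092, -0.0]
force: [-0.9, 0.0, -4.6]
gripper_width: 0.534
grip_force: 40.0
```

```bash
python3 st.py 376.7 -325.2 88 83.6
```

```text
pos [ 375.7 -324.4   99.9] yaw 83.56 1.458 F [-0.9  0.  -4.6] w 49.6 gf 39.989381432533264 t 15.35
need(units) [ 0.03 -0.03 -0.4 ] spin 0.01
```

>>> drive_tool --pt "40 0.02 -0.02 -0.2 0" --pt "40 0 0 -0.2 0" --pt "40 0 0 -0.15 0" --pt "40 0 0 -0.15 0" --pt "40 0 0 -0.15 0" --pt "40 0 0 -0.15 0" --pt "40 0 0 0 0" --pt "40 0 0 0 0"

```text
time: 16.02
tool_pos: [377.3, -326.7, 73.9]
ee_rot: [2.339, 2.092, -0.002]
force: [-5.1, 4.7, 26.3]
gripper_width: 0.534
grip_force: 40.0
```

```bash
python3 st.py 376.7 -325.2 70 83.6
```

```text
pos [ 377.3 -326.7   73.9] yaw 83.61 1.459 F [-5.1  4.7 26.3] w 49.6 gf 40.02533555030823 t 16.0167
need(units) [-0.02  0.05 -0.13] spin -0.0
```

>>> drive_tool --pt "40 0 0 -0.1 0" --pt "40 0 0 -0.1 0" --pt "40 0 0 0 0"

```text
time: 16.27
tool_pos: [377.2, -328.3, 71.0]
ee_rot: [2.335, 2.09, -0.006]
force: [-12.7, 7.6, 51.7]
gripper_width: 0.532
grip_force: 40.1
```

>>> drive_tool --pt "50 0 0 0.3 0" --pt "70 0 0 0 0" --pt "70 0 0 0 0" --pt "70 0 0 0.5 0" --pt "70 0 0 0.9 0" --pt "70 0 0.2 0.9 0.7" --pt "60 0 0.3 0.3 1" --pt "60 0 0.3 0 1" --pt "60 0 0.3 0 1" --pt "50 0 0.3 0 1" --pt "50 0 0.3 0 1" --pt "45 0 0.3 0 1" --pt "45 0 0.3 0 1" --pt "45 0 0.3 0 1" --pt "45 0.3 0.2 0 1" --pt "45 0 0.1 0 1" --pt "45 0 0 0 1" --pt "45 0 0 0 1" --pt "45 0 0 0 1" --pt "45 0 0 0 1"

```text
time: 17.93
tool_pos: [385.5, -238.0, 150.2]
ee_rot: [-0.782, -3.041, -0.002]
force: [0.2, 0.1, 0.2]
gripper_width: 0.484
grip_force: 0.0
```

>>> drive_tool --pt "45 0 0 0 0.9" --pt "45 0 0 0 0.7" --pt "45 0 0 0 0" --pt "45 0 0 0 0"

```text
time: 18.27
tool_pos: [385.4, -238.1, 150.6]
ee_rot: [-0.595, -3.084, -0.001]
force: [0.2, -0.3, -0.3]
gripper_width: 0.483
grip_force: 0.0
```

```bash
python3 st.py 387.7 -227.6 95 159.2
```

```text
pos [ 385.4 -238.1  150.6] yaw 158.17 2.761 F [ 0.2 -0.3 -0.3] w 44.9 gf 0.0 t 18.2667
need(units) [ 0.08  0.35 -1.85] spin 0.22
```

>>> drive_tool --pt "45 0.08 0.35 0 0.2" --pt "45 0 0 -0.3 0" --pt "45 0 0 -0.6 0" --pt "45 0 0 -0.6 0" --pt "45 0 0 -0.35 0" --pt "45 0 0 0 0" --pt "10 0 0 0 0" --pt "10 0 0 0 0" --pt "10 0 0 0 0" --pt "10 0 0 0 0" --pt "10 0 0 0 0" --pt "10 0 0 0 0" --force 15

```text
time: 19.27
tool_pos: [388.2, -228.3, 96.5]
ee_rot: [0.567, 3.089, -0.002]
force: [0.0, -1.0, 2.7]
gripper_width: 0.154
grip_force: 14.6
```

>>> drive_tool --pt "10 0 0 0 -0.5" --pt "10 0 0 0 -1" --pt "10 0 0 0 -1" --pt "10 0 0 0 -1" --pt "10 0 0 0 -1" --pt "10 0 0 0 -1" --pt "10 0 0 0 -1" --pt "10 0 0 0 -1" --pt "10 0 0 0 -1" --pt "10 0 0 0 -1" --pt "10 0 0 0 -1" --pt "10 0 0 0 -1" --pt "10 0 0 0 -1" --pt "10 0 0 0 -1" --pt "10 0 0 0 -1" --pt "10 0 0 0 -1" --pt "10 0 0 0 -1" --pt "10 0 0 0 0"

```text
time: 20.77
tool_pos: [388.1, -228.3, 96.5]
ee_rot: [2.345, 2.089, -0.001]
force: [-0.3, 0.2, 3.5]
gripper_width: 0.153
grip_force: 14.7
```

```bash
python3 st.py 387.7 -227.6 95 83.6
```

```text
pos [ 388.1 -228.3   96.5] yaw 83.4 1.456 F [-0.3  0.2  3.5] w 14.2 gf 14.656075090169907 t 20.7667
need(units) [-0.01  0.02 -0.05] spin 0.04
```

>>> drive_tool --pt "40 0 0 0 0" --pt "40 0 0 0 0" --pt "40 0 0 0.5 0" --pt "40 0 0 0.9 0" --pt "40 0 0.2 0.9 0" --pt "40 0.5 0.6 0.9 0.4" --pt "50 0.8 0.9 0.9 0.5" --pt "50 0.8 0.9 0.9 0.5" --pt "50 0.8 0.9 0.9 0" --pt "50 0.8 0.9 0.5 0" --pt "50 0.8 0.9 0 0" --pt "50 0.8 0.9 0 0" --pt "50 0.8 0.9 0 0" --pt "50 0.8 0.9 0 0" --pt "50 0.7 0.9 0 0" --pt "50 0.5 0.9 0 0" --pt "50 0 0 0 0" --pt "50 0 0 0 0" --pt "50 0 0 0 0"

```text
time: 22.35
tool_pos: [625.0, 59.8, 281.2]
ee_rot: [-2.22, -2.222, 0.002]
force: [0.3, -0.5, 0.3]
gripper_width: 0.54
grip_force: 0.0
```

```bash
python3 st.py; python3 - <<'E'
from h import *
import pickle
c=cam("wrist"); pickle.dump(c,open("w3.pkl","wb")); save(c,"w3.png",s=1.25)
t=cam("top"); pickle.dump(t,open("t3.pkl","wb"))
E
```

```text
pos [625.   59.8 281.2] yaw 90.06 1.572 F [ 0.3 -0.5  0.3] w 50.3 gf 0.0 t 22.35
```

View pics/w3.png

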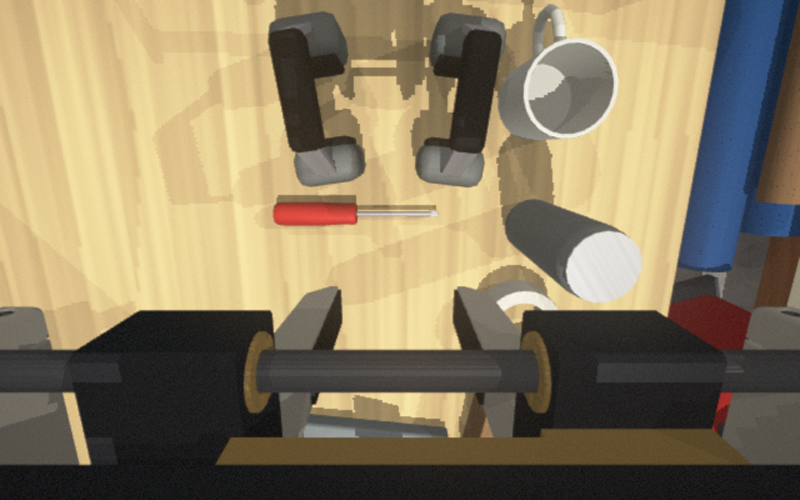

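```bash
cat > band.py <<'E'
from pk import *
def bhull(c,p,z0=0): return cv2.convexHull(proj(c,np.vstack([box(p,26,84,z0+123),box(p,26,84,z0+145)])).astype(np.float32))[:,0]
def bfit(c,p0,z0=0,th=45):
    im=c[0]; h=bhull(c,p0,z0); x0,y0=np.maximum(h.min(0).astype(int)-14,0); x1,y1=np.minimum(h.max(0).astype(int)+14,[640,400])
    m=(im.max(2)<th)[y0:y1,x0:x1].astype(np.uint8)
    n,l,s,_=cv2.connectedComponentsWithStats(m); m=(l==1+s[1:,4].argmax()).astype(np.uint8)
    m=cv2.morphologyEx(m,cv2.MORPH_OPEN,np.ones((3,3)))
    S=4; D=cv2.resize(m,None,fx=S,fy=S,interpolation=cv2.INTER_NEAREST)
    def cost(p):
        i=np.zeros(D.shape,np.uint8)
        cv2.fillConvexPoly(i,np.round(((bhull(c,p,z0)+.5-[x0,y0])*S)*16).astype(np.int32),1,shift=4)
        return 1-(i&D).sum()/(i|D).sum()
    r=minimize(cost,p0,method="Nelder-Mead",options=dict(initial_simplex=np.vstack([p0]+[p0+d for d in np.diag([8,8,.08])]))); return r.x,r.fun
E
python3 - <<'E'
from band import *
import pickle
c=pickle.load(open("w3.pkl","rb")); v=c[0].copy()
for p0 in ([547,166,.157],[676.6,165,-.12]):
  for th in(40,50,60):
    p,f=bfit(c,np.array(p0),0,th); print(p.round(1),np.degrees(p[2]).round(1),round(f,3))
  cv2.polylines(v,[np.round(bhull(c,p)).astype(int)],True,(255,0,0))
save((v,),"w3f.png",(190,0,430,170),3)
E
```

```text
[5.47e+02 1.66e+02 2.00e-01] 9.0 1.0
[596.8 185.5   1.6] 89.9 0.513
[5.527e+02 1.666e+02 1.000e-01] 8.2 0.249
[632.5 174.4  -1.1] -65.6 0.948
[ 6.780e+02  1.654e+02 -1.000e-01] -7.1 0.303
[ 6.782e+02  1.657e+02 -1.000e-01] -7.3 0.212
```

View pics/w3f.png

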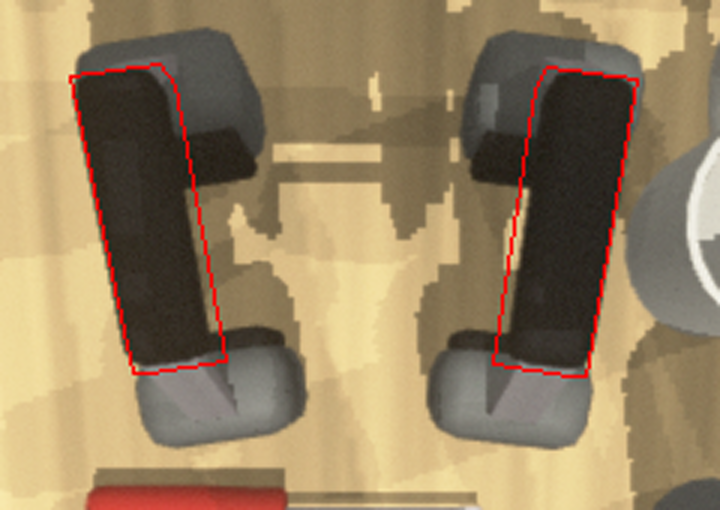

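>>> drive_tool --pt "55 0.2 0.3 0 -0.5" --pt "55 0.5 0.8 0 -0.6" --pt "55 0.5 0.9 -0.2 -0.47" --pt "55 0.5 0.9 -0.5 0" --pt "55 0.13 0.6 -0.8 0" --pt "55 0 0.03 -0.9 0" --pt "55 0 0 -0.9 0" --pt "55 0 0 -0.9 0" --pt "55 0 0 -0.4 0" --pt "55 0 0 0 0" --pt "55 0 0 0 0" --pt "55 0 0 0 0"

```text
time: 23.45
tool_pos: [681.7, 165.3, 146.2]
ee_rot: [2.356, 2.075, 0.004]
force: [-0.6, -0.1, -0.5]
gripper_width: 0.589
grip_force: 0.0
```

```bash
python3 st.py 680 165.7 127 82.8
```

```text
pos [681.7 165.3 146.2] yaw 82.73 1.444 F [-0.6 -0.1 -0.5] w 54.8 gf 0.0 t 23.45
need(units) [-0.06  0.01 -0.64] spin 0.02
```

>>> drive_tool --pt "55 -0.03 0 -0.4 0" --pt "55 0 0 -0.24 0" --pt "55 0 0 0 0" --pt "15 0 0 0 0" --pt "15 0 0 0 0" --pt "15 0 0 0 0" --pt "15 0 0 0 0" --pt "15 0 0 0 0" --pt "15 0 0 0 0" --pt "15 0 0 0.2 0" --pt "15 0 0 0.5 0" --pt "15 0 0 0.8 0" --pt "15 0 0 0.9 0" --pt "15 0 0 0.9 0" --pt "15 0 0 0.9 0" --pt "15 0 0 0.9 0" --pt "15 0 0 0.5 0" --pt "15 0 0 0 0" --force 25

```text
time: 24.95
tool_pos: [680.8, 166.1, 297.6]
ee_rot: [2.353, 2.074, 0.009]
force: [0.0, -0.0, -1.8]
gripper_width: 0.28
grip_force: 24.9
```

```bash
python3 st.py 560 346 290 90; python3 - <<'E'
from h import *
import pickle
t=cam("top"); pickle.dump(t,open("t4.pkl","wb")); save(t,"t4.png",(150,90,350,270),3)
E
```

```text
pos [680.8 166.1 297.6] yaw 82.79 1.445 F [ 0.  -0.  -1.8] w 26.0 gf 24.941469132900238 t 24.95
need(units) [-4.03  6.   -0.25] spin 1.57
```

View pics/t4.png

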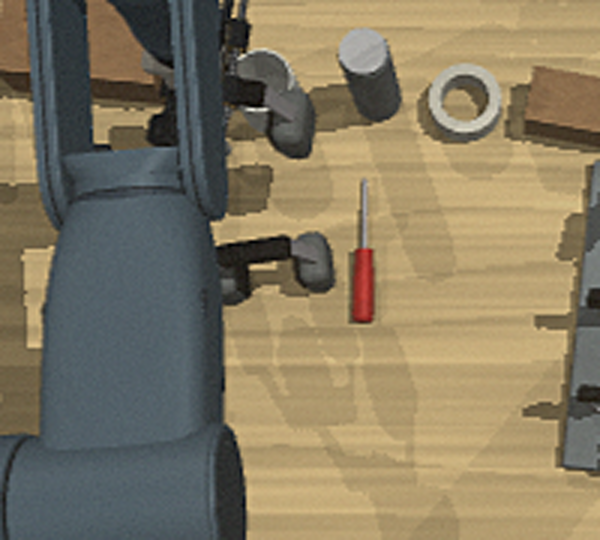

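>>> drive_tool --pt "15 -0.1 0.2 0 0.3" --pt "15 -0.3 0.5 0 0.3" --pt "15 -0.5 0.7 0 0.3" --pt "15 -0.5 0.7 0 0.3" --pt "15 -0.5 0.7 0 0.2" --pt "15 -0.5 0.7 0 0" --pt "15 -0.5 0.7 0 0" --pt "15 -0.5 0.7 0 0" --pt "15 -0.4 0.6 0 0" --pt "15 -0.23 0.43 0 0" --pt "15 0 0 0 0" --pt "15 0 0 0 0" --pt "15 0 0 0 0" --pt "15 0 0 0 0"

```text
time: 26.17
tool_pos: [559.1, 342.8, 292.0]
ee_rot: [2.238, 2.205, -0.001]
force: [-0.7, 0.6, -2.4]
gripper_width: 0.279
grip_force: 24.9
```

```bash
python3 st.py 560 344 152 89; python3 - <<'E'
from h import *
c=cam("wrist"); save(c,"w5.png",s=1.1)
s=cam("scene"); 
for x in(310,480,655): print(x,[proj(s,[x,y,148]).round(0) for y in(341,347)])
save(s,"s5.png",(380,90,520,250),3.5)
a=cv2.imread("pics/w5.png");b=cv2.imread("pics/s5.png")
b=cv2.resize(b,(int(b.shape[1]*.7),int(b.shape[0]*.7)))
a=cv2.resize(a,(430,269)); H=max(a.shape[0],b.shape[0]); P=lambda z:np.pad(z,((0,H-z.shape[0]),(0,0),(0,0)))
cv2.imwrite("pics/c5.png",np.hstack([P(a),P(b)]))
E
```

```text
pos [559.1 342.8 292. ] yaw 89.14 1.556 F [-0.7  0.6 -2.4] w 25.9 gf 24.94011104106903 t 26.1667
need(units) [ 0.03  0.04 -4.67] spin -0.03
310 [array([[433., 117.]]), array([[434., 116.]])]
480 [array([[458., 153.]]), array([[460., 153.]])]
655 [array([[487., 195.]]), array([[489., 195.]])]
```

View pics/c5.png

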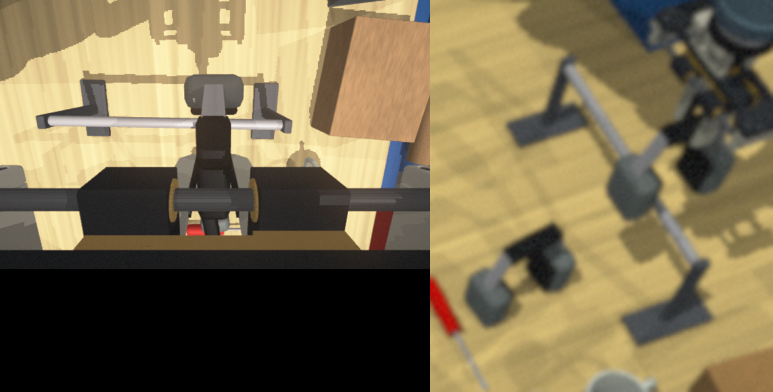

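```bash
python3 - <<'E'
from h import *
c=cam("wrist")
for u,v in((50,121.5),(165,124),(282,126)): print(pix(c,u*1.488,v*1.488,140))
E
```

```text
[310.2 353.9]
[484.3 347.2]
[662.7 341.1]
```

>>> drive_tool --pt "15 0 0.06 0 -0.25" --pt "15 0 0 -0.4 0" --pt "15 0 0 -0.7 0" --pt "15 0 0 -0.8 0" --pt "15 0 0 -0.8 0" --pt "15 0 0 -0.8 0" --pt "15 0 0 -0.6 0" --pt "15 0 0 -0.3 0" --pt "15 0 0 0 0" --pt "15 0 0 0 0" --pt "15 0 0 0 0"

```text
time: 27.23
tool_pos: [559.7, 345.9, 162.3]
ee_rot: [2.259, 2.182, 0.004]
force: [0.0, -0.5, -3.0]
gripper_width: 0.276
grip_force: 24.9
```

```bash
python3 st.py 560 344.7 152 88
```

```text
pos [559.7 345.9 162.3] yaw 88.03 1.536 F [ 0.  -0.5 -3. ] w 25.7 gf 24.94034171104431 t 27.2333
need(units) [ 0.01 -0.04 -0.34] spin -0.01
```

>>> drive_tool --pt "15 0 0 -0.15 0" --pt "15 0 0 -0.1 0" --pt "15 0 0 -0.1 0" --pt "15 0 0 0 0" --pt "15 0 0 0 0" --pt "15 0 0 0 0"

```text
time: 27.73
tool_pos: [558.5, 345.6, 150.1]
ee_rot: [-2.259, -2.183, 0.0]
force: [-0.0, 0.1, -3.4]
gripper_width: 0.276
grip_force: 24.9
```

>>> drive_tool --pt "15 0 0 -0.05 0" --pt "15 0 0 0 0" --pt "15 0 0 0 0"

```text
time: 27.98
tool_pos: [558.8, 345.7, 149.5]
ee_rot: [2.259, 2.183, 0.002]
force: [-2.1, -0.4, 2.9]
gripper_width: 0.28
grip_force: 24.9
```

```bash
python3 st.py 560 344.7 152 88
```

```text
pos [558.8 345.7 149.5] yaw 88.05 1.537 F [-2.1 -0.4  2.9] w 26.1 gf 24.94872897863388 t 27.9833
need(units) [ 0.04 -0.03  0.08] spin -0.01
```

>>> drive_tool --pt "40 0 0 0 0" --pt "55 0 0 0 0" --pt "55 0 0 0 0" --pt "55 0 0 0.3 0" --pt "55 0 0 0.7 0" --pt "55 0 0 0.9 0" --pt "55 0 0 0.9 0" --pt "55 0 0 0.9 0" --pt "55 0 -0.4 0.8 0.5" --pt "55 0 -0.8 0 0.6" --pt "55 0 -0.9 0 0.6" --pt "55 0 -0.9 0 0.5" --pt "55 0 -0.9 0 0" --pt "55 0 -0.9 0 0" --pt "55 0 -0.9 0 0" --pt "55 0 -0.9 0 0" --pt "55 -0.1 -0.9 0 0" --pt "55 -0.2 -0.9 0 0" --pt "55 0 -0.6 0 0" --pt "55 0 0 0 0"

```text
time: 29.65
tool_pos: [549.7, 72.2, 284.4]
ee_rot: [2.061, 2.368, -0.001]
force: [0.5, -0.6, 0.4]
gripper_width: 0.59
grip_force: 0.0
```

>>> drive_tool --pt "55 0 0 0 0" --pt "55 0 0 0 0" --pt "55 0 0 0 0"

```text
time: 29.9
tool_pos: [549.7, 76.6, 283.8]
ee_rot: [-2.057, -2.374, -0.001]
force: [-0.1, -0.1, 0.5]
gripper_width: 0.59
grip_force: 0.0
```

```bash
python3 - <<'E'
from band import *
import pickle
c=cam("wrist")
for th in(55,60,65):
    p,f=bfit(c,np.array([551,166.6,.143]),0,th); print(p.round(1),np.degrees(p[2]).round(1),round(f,3))
v=c[0].copy(); cv2.polylines(v,[np.round(bhull(c,np.array([551,166.6,.143]))).astype(int)],True,(255,0,0))
save((v,),"w6.png",s=1.25)
E
python3 st.py 551 166.6 127 98.2
```

```text
[5.498e+02 1.663e+02 2.000e-01] 9.0 0.487
[5.491e+02 1.661e+02 1.000e-01] 7.6 0.326
[5.493e+02 1.674e+02 1.000e-01] 8.2 0.17
pos [549.6  76.7 283.7] yaw 98.21 1.714 F [-0.2 -0.4 -0.5] w 54.8 gf 0.0 t 29.95
need(units) [ 0.05  3.   -5.22] spin -0.0
```

View pics/w6.png

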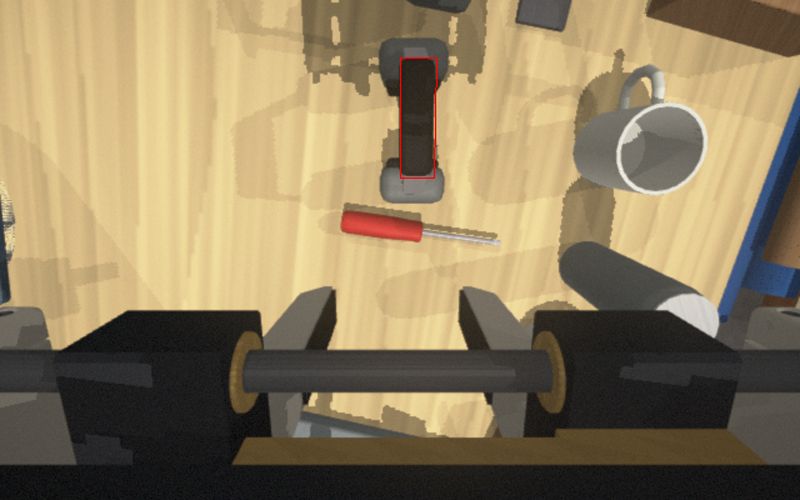

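>>> drive_tool --pt "55 0 0.4 0 0" --pt "55 0 0.8 0 0" --pt "55 0 0.9 -0.2 0" --pt "55 0 0.7 -0.5 0" --pt "55 0 0.2 -0.8 0" --pt "55 0 0 -0.9 0" --pt "55 0 0 -0.9 0" --pt "55 0 0 -0.9 0" --pt "55 0 0 -0.5 0" --pt "55 0 0 0 0" --pt "55 0 0 0 0" --pt "55 0 0 0 0"

```text
time: 30.95
tool_pos: [550.3, 166.5, 143.8]
ee_rot: [2.056, 2.373, 0.002]
force: [-0.2, 0.3, -0.1]
gripper_width: 0.594
grip_force: 0.0
```

```bash
python3 st.py 550 166.6 127 98.2
```

```text
pos [550.3 166.5 143.8] yaw 98.19 1.714 F [-0.2  0.3 -0.1] w 55.3 gf 0.0 t 30.95
need(units) [-0.01  0.   -0.56] spin 0.0
```

>>> drive_tool --pt "55 0 0 -0.3 0" --pt "55 0 0 -0.26 0" --pt "55 0 0 0 0" --pt "15 0 0 0 0" --pt "15 0 0 0 0" --pt "15 0 0 0 0" --pt "15 0 0 0 0" --pt "15 0 0 0 0" --pt "15 0 0 0 0" --pt "15 0 0 0.2 0" --pt "15 0 0 0.5 0" --pt "15 0 0 0.8 0" --pt "15 0 0 0.9 0" --pt "15 0 0 0.9 0" --pt "15 0 0 0.9 0" --pt "15 0 0 0.9 0" --pt "15 0 0 0.4 0" --pt "15 0 0 0 0"

```text
time: 32.45
tool_pos: [550.9, 165.8, 294.8]
ee_rot: [2.055, 2.37, 0.008]
force: [0.2, 0.6, -2.7]
gripper_width: 0.278
grip_force: 25.0
```

>>> drive_tool --pt "15 -0.2 0.2 0 -0.3" --pt "15 -0.4 0.5 0 -0.5" --pt "15 -0.5 0.7 0 -0.5" --pt "15 -0.5 0.7 0 -0.5" --pt "15 -0.5 0.7 0 -0.42" --pt "15 -0.5 0.7 0 0" --pt "15 -0.5 0.7 0 0" --pt "15 -0.5 0.7 0 0" --pt "15 -0.4 0.7 0 0" --pt "15 -0.33 0.5 0 0" --pt "15 0 0 0 0" --pt "15 0 0 0 0" --pt "15 0 0 0 0" --pt "15 0 0 0 0"

```text
time: 33.62
tool_pos: [420.0, 347.7, 290.1]
ee_rot: [2.261, 2.18, -0.002]
force: [0.5, 0.2, -2.5]
gripper_width: 0.276
grip_force: 25.0
```

```bash
python3 st.py 420 349.5 152 88
```

```text
pos [420.  347.7 290.1] yaw 87.91 1.534 F [ 0.5  0.2 -2.5] w 25.7 gf 24.980194866657257 t 33.6167
need(units) [ 0.    0.06 -4.6 ] spin 0.02
```

>>> drive_tool --pt "15 0 0.06 0 0" --pt "15 0 0 -0.4 0" --pt "15 0 0 -0.7 0" --pt "15 0 0 -0.8 0" --pt "15 0 0 -0.8 0" --pt "15 0 0 -0.8 0" --pt "15 0 0 -0.6 0" --pt "15 0 0 -0.3 0" --pt "15 0 0 0 0" --pt "15 0 0 -0.1 0" --pt "15 0 0 0 0" --pt "15 0 0 0 0"

```text
time: 34.62
tool_pos: [420.6, 350.7, 157.1]
ee_rot: [2.26, 2.181, 0.004]
force: [-0.4, -0.4, -2.1]
gripper_width: 0.276
grip_force: 25.0
```

>>> drive_tool --pt "15 0 0 -0.1 0" --pt "15 0 0 0 0" --pt "15 0 0 0 0"

```text
time: 34.87
tool_pos: [419.7, 350.5, 153.1]
ee_rot: [2.26, 2.182, 0.001]
force: [0.1, 0.7, -2.6]
gripper_width: 0.276
grip_force: 25.0
```

>>> drive_tool --pt "15 0 0 -0.08 0" --pt "15 0 0 -0.04 0" --pt "15 0 0 0 0" --pt "15 0 0 0 0"

```text
time: 35.2
tool_pos: [420.0, 350.7, 150.7]
ee_rot: [2.26, 2.181, 0.003]
force: [-2.0, -0.9, 6.3]
gripper_width: 0.278
grip_force: 25.0
```

>>> drive_tool --pt "40 0 0 0 0" --pt "55 0 0 0 0" --pt "55 0 0 0 0" --pt "55 0 0 0.3 0" --pt "55 0 0 0.7 0" --pt "55 0 0 0.9 0" --pt "55 0 0 0.9 0" --pt "55 0 0 0.9 0" --pt "55 0 -0.4 0.8 0" --pt "55 0 -0.8 0 0" --pt "55 0 -0.9 0 0" --pt "55 0 -0.9 0 0" --pt "55 0 -0.9 0 0" --pt "55 0 -0.9 0 0" --pt "55 0 -0.9 0 0" --pt "55 0 -0.9 0 0" --pt "55 0 -0.5 0 0" --pt "55 0 0 0 0" --pt "55 0 0 0 0" --pt "55 0 0 0 0"

```text
time: 36.87
tool_pos: [419.8, 137.9, 284.6]
ee_rot: [-2.261, -2.181, -0.001]
force: [0.0, 0.1, 0.5]
gripper_width: 0.593
grip_force: 0.0
```

```bash
python3 st.py; python3 - <<'E'
from h import *
t=cam("top"); w=cam("wrist"); s=cam("scene")
A=cv2.resize(t[0][100:270,140:440],(800,453))[:300]
a=cv2.resize(t[0][110:265,320:440],(387,500))
b=cv2.resize(s[0][80:260,200:540],(413,219))
d=cv2.resize(w[0],(413,258))
cv2.imwrite("pics/f.png",np.hstack([a,np.vstack([b,d,np.zeros((23,413,3),np.uint8)])])[:,:,::-1])
E
```

```text
pos [419.8 137.9 284.6] yaw 87.95 1.535 F [0.  0.1 0.5] w 55.2 gf 0.0 t 36.8667
```

View pics/f.png

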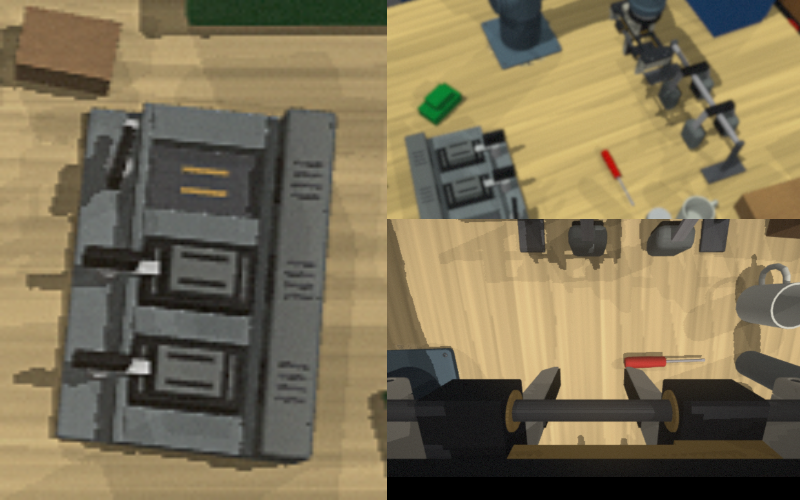

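>>> drive_tool --pt "55 0 -0.5 0 0" --pt "55 0 -0.9 0 0" --pt "55 0 -0.9 0 0" --pt "55 0 -0.9 0 0" --pt "55 0 -0.5 0 0" --pt "55 0 0 0 0" --pt "55 0 0 0 0"

```text
time: 37.6
tool_pos: [419.8, 26.6, 284.1]
ee_rot: [-2.261, -2.18, -0.0]
force: [-0.9, -0.2, 0.6]
gripper_width: 0.593
grip_force: 0.0
```

```bash
python3 - <<'E'
from h import *
t=cam("top"); s=cam("scene"); w=cam("wrist")
a=cv2.resize(t[0][110:260,155:255],(333,500))
b=cv2.resize(s[0][100:220,410:530],(440,440))
cv2.imwrite("pics/g.png",np.hstack([a,np.pad(b,((0,60),(0,0),(0,0)))])[:,:,::-1])
E
```

```text
(no output)
```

View pics/g.png

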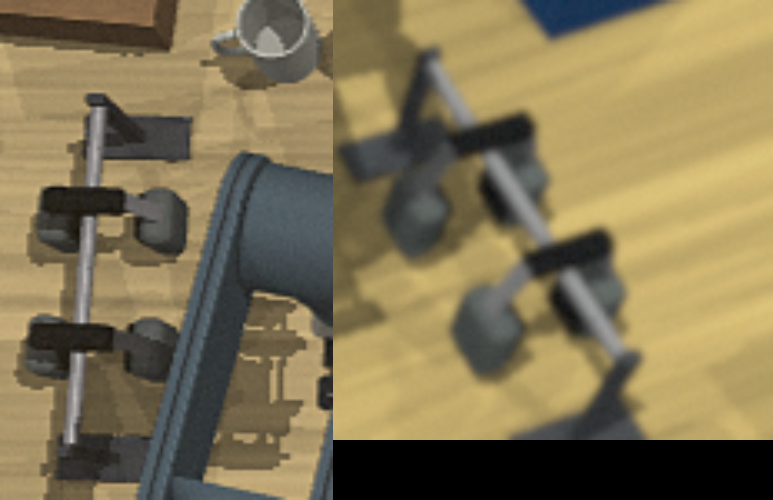

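```bash
python3 -c "
from plant import ctrl
print(ctrl.job_done())"
```

```text
the job is handed in; nothing more can be done
None
```

The job is handed in: both packs are pressed home and latched in bays 0 and 1, and both ear defenders hang astride the rail. The last pictures show this; the judge returned no verdict.

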